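# Nudge the height discs into the bottle nest

### The job

Two loose discs, a large blue one and a small orange one, lie on top of the white bottle nest. With the fingertips, gently push each disc across the plate and over the edge of the well of its own size and colour, until it drops in and lies flat and fully home, flush with the plate. Never pinch, lift or tip up the discs, and leave everything else on the bench where it is.

Things in the scene. Friction and masses are not known exactly. Their poses are not given: they have to be found in the camera images.
- nest: bottle nest: white plastic plate fixed to the bench, 170 mm along its x (away from the robot), 190 mm along its y, 22 mm thick; flat smooth top 22 mm above its origin, which is the centre of its underside. Two flat-bottomed round wells, 9 mm deep with 1 mm chamfered mouths, are sunk in its far half; the four steel screws at the corners are flush. It stands turned by up to about 20 degrees either way
- big_well (a point): centre of the floor of the large well (black floor with a 6 mm wide blue border), 54 mm in diameter, 9 mm below the plate's top; at x=+42, y=+45 mm in the nest's frame
- small_well (a point): centre of the floor of the small well (black floor with a 6 mm wide orange border), 40 mm in diameter, 9 mm below the plate's top; at x=+42, y=-45 mm in the nest's frame
- big_disc: loose all-blue disc with a small steel screw head in its middle, 50 mm in diameter, 9 mm thick, about 40 to 85 g, lying flat on the near half of the nest's top, on the left or the right; origin: centre of its underside
- small_disc: loose all-orange disc with a small steel screw head in its middle, 36 mm in diameter, 9 mm thick, about 25 to 50 g, lying flat on the other side of the near half of the nest's top; origin: centre of its underside
- bottle_a: bystander: amber 30 ml dropper bottle standing upright, 33 mm across, 79 mm tall, beyond the far edge of the nest; origin: centre of its underside
- bottle_b: bystander: a second amber dropper bottle like it, 33 mm across, 79 mm tall, also beyond the far edge of the nest; origin: centre of its underside
- red_chuck: bystander: red capping chuck, a round ring 43 mm across, 31 mm tall, beyond the far edge of the nest; origin: centre of its underside
- jar: bystander: clear jar of red O-rings with a white lid, 62 mm across, 68 mm tall, left of the work; origin: centre of its underside
- vee: bystander: pale V-notched block, 52x90x30 mm, left of the work; origin: centre of its underside
- pipette: bystander: white dropper lying flat, 22x105x22 mm, left of the work; origin: centre of its underside
There are look-alikes about, which are no part of the job. Of the things that look like the big_disc, the larger one is meant. Several things have the shape of the small_disc; the one meant has the colours described above.

How it is judged:
By the outcome, as a careful person would: the job done as asked, in the order asked, and still so for the second after the job is handed in, with the robot touching nothing.
It also fails if it takes over 54 s, if anything falls off the work surface, if the arm or the gripper's body presses on something with over 40 N, if the wrist force passes 120 N, or if a joint passes its speed limit or range.

### The arm

A 6-joint arm with a two-finger parallel gripper is mounted at the origin on a cart in front of the work surface, level with it; the furniture and walls round the work are solid. World frame = base frame: x ahead of the robot, y to its left, z up, the work surface at z = 0. Lengths are in m, angles in rad, forces in N, time in s.
With the tool pointing down it reaches from about 0.35 to 0.725 m from the base axis. Payload 4.3 kg.
Tool frame: the origin (TCP) lies between the finger pads; the fingertips stand r.tip_extent ahead of it and the grasp point (between the pads) lies 11 mm behind it (r.tip_extent is the distance from the TCP to the fingertips, in m); z points along the fingers, y is the line along which they close (so a half turn about z gives the same grasp; the last joint's range is limited). The gripper opens to 85 mm and grips with 20 to 120 N. Pads are 22 mm wide; open, the fingers measure 114 mm over their backs; the gripper's body (76 mm by 85 mm) begins 54 mm behind the grasp point. The pads swing forward as they close: fully open they stand 13 mm farther back than shut.
Start: joints at [1.24, 0.377, 0.081, 1.274, 0, 1.46], TCP at [0.126, 0.561, 0.239] pointing down, gripper open.
Joint ranges: [-2.72, 2.72], [-0.84, 1.66], [-1.02, 1.22], [-1.77, 2.12], [-1.37, 1.28], [-3.14, 3.14]. Speed limits (rad/s): [2.57, 2.57, 3.14, 3.14, 3.14, 3.14].

### API

Orientations are given as a unit quaternion [x, y, z, w].
In Python, from workcell import r gives the robot as it stands. The module is installed in compiled form; this text tells all that it offers.
- The arm moves only by the tool play_rows, never from a script. Its argument "plan" is a list of rows, each an object with "translation": the shift along the tool's x, y, z in mm, a list of three; "roll": the turn about the tool's z in rad. In form: [{"translation": [tx, ty, tz], "roll": roll}, ...]. A call has 1 to 5 rows; each row is the pose to reach, as a shift and turn from the pose commanded when the call began, along the tool's axes at that moment; what a row does not reach only later rows make up. A row lasts 1/8 s, in which the tool goes at most 62.5 mm and 10.7 degrees, less where a joint would pass 70% of its speed; a pose out of reach is approached as far as the arm can. A call with a gripper value outside its range is refused whole. "claw" is the closure, from 0 (fully open) to 1 (shut), set as the call begins (left out, the last holds). The fingers move at their own pace and stop on an object; "force" is the grip in N (left out, the last holds). Time passes only in rows, so rows that repeat a pose let the fingers close. It gives the time, the measured TCP pose, the force, the opening and the grip force at its end, in the units of the state.
- r.observe(): the state, without advancing time (a new reading comes with each control period).
- r.snapshot(name): name is "scene" or "side" or "wrist"; returns a dict with "img" (400x640x3 uint8, blue, green, red), "fx", "fy", "cx", "cy" (pixels), "xyz" and "orientation" of the camera in the world; the wrist camera has in their place "hand_eye" (4x4, takes a point from camera to tool coordinates, whose origin is the TCP and whose axes are the flange's). Camera axes: x right, y down, z forward; pixel columns grow to the right and rows downward; lengths in m; the calibration is good to about 2 mm. A picture is of the moment at which its call begins: read the wrist's pose just before it. There is no depth.
- r.sign_off(): hands the job in; it is judged then, once.
The state is a dict: "clock": time; "joint_pos": joint angles; "dq": joint speeds; "joint_torque": joint torques, N m; "eef_pos": TCP position; "eef_rot": TCP orientation; "wrist_force": force on the tool from outside, world axes, zero at the start; "ft_torque": the same for the moment, N m; "finger_gap": finger opening in m; "grip_force": force on a finger pad.
Only numpy, scipy, OpenCV 4.12 (cv2) and the standard library are available. Lean on these libraries where they do the work, as an engineer would, in place of code of your own. Each camera call takes 0.05 s, during which the arm holds its last target. There are 200 camera calls.

## Working session

There is one attempt and no reset: what is moved stays moved. The work goes in short steps, Python scripts to look and compute and a tool call to move; the robot and the scene stay as the last step left them, time stands still between calls to the robot, and variables do not carry over. Pictures are saved under pics/ and viewed, at most 10 in all, crops included, and the job is handed in when it is done.

Besides the shell and the picture viewer there is one more tool, called as a command line: name --argument value ..., lists and objects as JSON in quotes. play_rows: Moves the arm, as the interface text tells. Its arguments: {"type":"object","properties":{"plan":{"type":"array","items":{"type":"object","properties":{"translation":{"type":"array","items":{"type":"number"}},"roll":{"type":"number"}}}},"claw":{"type":"number"},"force":{"type":"number"}},"required":["plan"]}

```bash
mkdir -p pics
python3 - <<'E'
from workcell import r
import cv2,json
print(r.observe(), r.tip_extent)
for n in ("scene","side"):
    s=r.snapshot(n); cv2.imwrite(f"pics/{n}0.png",s["img"]); print({k:v for k,v in s.items() if k!="img"})
E
```

```text
{'clock': 0.0, 'joint_pos': array([ 1.23970665e+00,  3.78069089e-01,  7.96551727e-02,  1.27438878e+00,
       -1.49266118e-05,  1.46048994e+00]), 'dq': array([ 0.00017168, -0.00117754, -0.00094249, -0.00117651,  0.00047546,
        0.00168633]), 'joint_torque': array([ 1.42285709e-03, -4.63605165e+01,  2.69875789e+01,  2.10206676e-02,
       -5.13818748e-06, -5.99074763e-07]), 'eef_pos': array([0.12572019, 0.56045025, 0.23836874]), 'eef_rot': array([ 1.10167508e-01,  9.93912528e-01, -9.80485137e-04, -2.12325438e-04]), 'wrist_force': array([ 0.00592767, -0.58589897, -1.5082742 ]), 'ft_torque': array([-0.00593707, -0.00195124,  0.03088933]), 'grip_force': 0.0, 'finger_gap': 0.08543796287767078} 0.008
{'fx': 473.2568376654365, 'fy': 473.2568376654365, 'cx': 317.82736438587347, 'cy': 205.93806277423553, 'xyz': array([-0.18075495, -0.62464193,  0.93126254]), 'orientation': array([ 0.82871018, -0.38270488,  0.16934651, -0.37161561])}
{'fx': 499.11853896922867, 'fy': 499.11853896922867, 'cx': 328.06698119525714, 'cy': 195.5511652392184, 'xyz': array([ 0.5876196 , -0.88995266,  0.8479874 ]), 'orientation': array([ 0.90589731,  0.01635044,  0.00093659, -0.42318064])}
```

View pics/scene0.png

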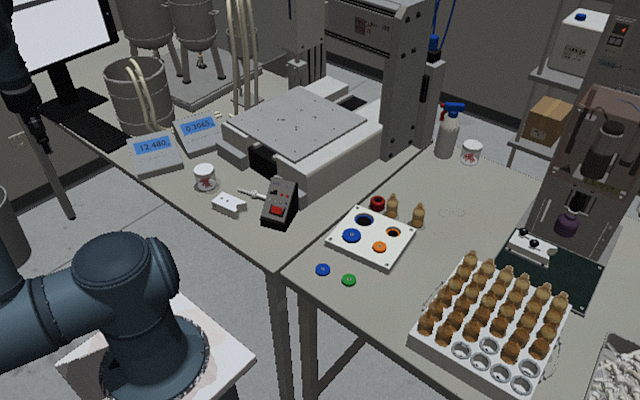

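The scene camera shows the nest at about (370,237). The blue disc is at (351,236), the orange disc at (379,247), and the wells at (364,219) and (393,232). Look-alikes lie at (323,270) and (348,280).

View pics/side0.png

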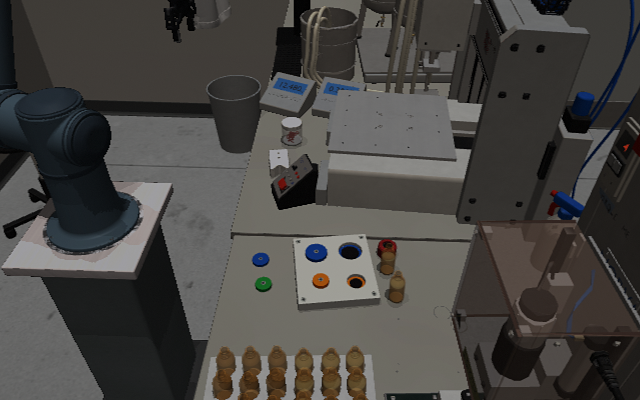

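The side camera shows the plate at about (335,270). Blue is at (316,253), orange at (320,281), the large well at (350,251) and the small well at (356,281). There is a small blue decoy at (260,259).

```bash
cat > h.py <<'E'
import numpy as np,cv2
from scipy.spatial.transform import Rotation as R
from workcell import r
def cam(n):
    st=r.observe(); s=r.snapshot(n)
    if n=="wrist":
        T=np.eye(4); T[:3,:3]=R.from_quat(st["eef_rot"]).as_matrix(); T[:3,3]=st["eef_pos"]
        T=T@np.array(s["hand_eye"]); return s,T[:3,:3],T[:3,3]
    return s,R.from_quat(s["orientation"]).as_matrix(),s["xyz"]
def ray(s,Rm,p,uv,z):
    d=Rm@np.array([(uv[0]-s["cx"])/s["fx"],(uv[1]-s["cy"])/s["fy"],1]); return p+d*(z-p[2])/d[2]
def proj(s,Rm,p,X):
    c=Rm.T@(np.asarray(X)-p); return np.array([s["fx"]*c[0]/c[2]+s["cx"],s["fy"]*c[1]/c[2]+s["cy"]])
def blobs(img,col,minA=20):
    h=cv2.cvtColor(img,cv2.COLOR_BGR2HSV)
    lo,hi={"blue":((105,130,60),(125,255,255)),"orange":((5,140,100),(20,255,255)),"white":((0,0,150),(180,40,255))}[col]
    m=cv2.inRange(h,lo,hi); n,l,st,c=cv2.connectedComponentsWithStats(m)
    return [(st[i],c[i],(l==i)) for i in range(1,n) if st[i][4]>=minA]
E
python3 - <<'E'
from h import *
for n,roi in (("side",(240,220,400,310)),("scene",(300,190,430,290))):
    c=cam(n); 
    for col in("blue","orange","white"):
        for st,ce,m in blobs(c[0]["img"],col):
            if roi[0]<ce[0]<roi[2] and roi[1]<ce[1]<roi[3]:
                z=.022 if col=="white" else .031
                print(n,col,st,ce.round(1),ray(*c,ce,z).round(4))
                if col=="white" and st[4]>500:
                    b=cv2.boxPoints(cv2.minAreaRect(np.argwhere(m)[:,::-1].astype(np.float32)))
                    w=np.array([ray(*c,(x,y),z)[:2] for y,x in np.argwhere(m)],np.float32)
                    print(cv2.minAreaRect(w))
E
```

```text
side blue [306 244  21  16 261] [315.8 251.5] [ 0.5502 -0.111   0.031 ]
side blue [339 245  22  13  71] [349.5 248.8] [ 0.6261 -0.0995  0.031 ]
side blue [252 253  17  12 154] [260.1 258.5] [ 0.4283 -0.1378  0.031 ]
side orange [313 273  16  13 153] [320.4 279.3] [ 0.5639 -0.1918  0.031 ]
side orange [347 276  18  12  62] [356.  280.3] [ 0.6395 -0.1913  0.031 ]
side white [ 294  234   86   70 3586] [333.8 270.7] [ 0.5919 -0.1583  0.022 ]
((0.5920702815055847, -0.14457210898399353), (0.16753612458705902, 0.18862015008926392), 7.904403209686279)
scene blue [355 215  18  10  51] [363.9 217.8] [ 0.6277 -0.0974  0.031 ]
scene blue [343 229  18  13 180] [351.4 234.9] [ 0.5524 -0.1116  0.031 ]
scene blue [316 264  14  11 127] [322.3 269. ] [ 0.4111 -0.1291  0.031 ]
scene orange [387 212   9   5  20] [391.1 214.4] [ 0.6879 -0.1472  0.031 ]
scene orange [414 221   8   6  24] [417.3 223.4] [ 0.7041 -0.2221  0.031 ]
scene orange [387 228  13   8  36] [393.3 230.6] [ 0.6385 -0.1876  0.031 ]
scene orange [373 242  13  10  97] [379.3 246.4] [ 0.566  -0.1925  0.031 ]
scene white [  170   144   420   256 17718] [372.9 260.6] [ 0.5219 -0.2044  0.022 ]
((0.6966691017150879, -0.03678154945373535), (0.731899619102478, 1.2894965410232544), 0.4011019170284271)
scene white [299 190   6   7  27] [300.7 193.1] [0.6008 0.1147 0.022 ]
```

play_rows --plan '[{"translation": [-40,-45,0],"roll": 0},{"translation": [-80,-90,0],"roll": 0},{"translation": [-120,-136,0],"roll": 0},{"translation": [-160,-182,0],"roll": 0},{"translation": [-200,-228,0],"roll": 0}]' --claw 0.75 --force 20

```text
clock: 0.82
eef_pos: [0.2717, 0.2931, 0.2393]
eef_rot: [0.11, 0.994, 0.0, 0.0]
wrist_force: [0.1, -0.4, 0.3]
finger_gap: 0.0213
grip_force: 0.0
```

play_rows --plan '[{"translation": [-40,-45,0],"roll": 0},{"translation": [-80,-90,0],"roll": 0},{"translation": [-120,-136,0],"roll": 0},{"translation": [-160,-182,0],"roll": 0},{"translation": [-200,-228,0],"roll": 0}]'

```text
clock: 1.45
eef_pos: [0.417, 0.0266, 0.2394]
eef_rot: [0.11, 0.994, 0.0, 0.0]
wrist_force: [0.9, 1.0, 0.2]
finger_gap: 0.0212
grip_force: 0.0
```

play_rows --plan '[{"translation": [-40,-45,0],"roll": -0.15},{"translation": [-80,-90,0],"roll": -0.3},{"translation": [-116,-136,0],"roll": -0.44},{"translation": [-116,-136,0],"roll": -0.44}]'

```text
clock: 1.95
eef_pos: [0.5011, -0.133, 0.2385]
eef_rot: [-0.107, 0.994, -0.0, 0.0]
wrist_force: [0.4, 0.2, -0.8]
finger_gap: 0.0213
grip_force: 0.0
```

Run:
```python
from h import *
c=cam("wrist"); cv2.imwrite("pics/w1.png",c[0]["img"]); o=r.observe()
print(o["eef_pos"],o["joint_pos"],o["finger_gap"],r.tip_extent,c[0]["hand_eye"])
print(R.from_quat(o["eef_rot"]).as_matrix().round(3))
for col in("blue","orange","white"):
    for st,ce,m in blobs(c[0]["img"],col,150):
        z=.022 if col=="white" else .031
        print(col,st,ce.round(1),ray(*c,ce,z).round(4))
```

```text
[ 0.49990397 -0.13090696  0.23861037] [-3.79144550e-01  2.59623108e-01 -8.59141309e-02  1.22638792e+00
  3.87357685e-04 -5.94729025e-01] 0.021137634217047573 0.008 [[ 6.84484201e-04 -9.52820079e-01 -3.03534887e-01  7.82928951e-02]
 [ 9.99999657e-01  7.93503298e-04 -2.35827614e-04  1.83579607e-04]
 [ 4.65557220e-04 -3.03534622e-01  9.52820296e-01 -1.35150174e-01]
 [ 0.00000000e+00  0.00000000e+00  0.00000000e+00  1.00000000e+00]]
[[-0.977 -0.214 -0.001]
 [-0.214  0.977  0.001]
 [ 0.001  0.001 -1.   ]]
blue [330  99  30  31 690] [344.5 114. ] [ 0.425  -0.1175  0.031 ]
blue [308 198  38  36 993] [326.2 215.5] [ 0.5508 -0.1103  0.031 ]
blue [307 252  30  28 150] [317.6 270.7] [ 0.6316 -0.1039  0.031 ]
orange [249 200  27  26 483] [262.  212.5] [ 0.5642 -0.191   0.031 ]
white [     0      0    640    378 123862] [335.  144.2] [ 0.4617 -0.1194  0.022 ]
white [112 108  17  76 412] [122.8 146.6] [ 0.5196 -0.3709  0.022 ]
white [ 482  306  124   49 2242] [525.5 326.9] [0.6641 0.222  0.022 ]
white [   0  316   60   39 1357] [ 30.8 334.2] [ 0.8373 -0.5036  0.022 ]
white [ 537  332  103   68 4735] [593.8 366.8] [0.7127 0.3602 0.022 ]
white [188 350  49  50 410] [215.8 374.8] [ 0.8572 -0.2211  0.022 ]
```

View pics/w1.png

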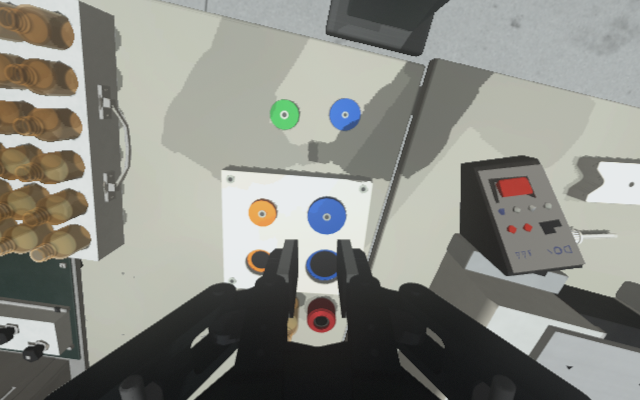

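The wrist view shows the blue disc at (326,215) and the orange disc at (262,212), with the wells just ahead of them. The fingers straddle the push line.

play_rows --plan '[{"translation": [-3,5,55],"roll": 0},{"translation": [-6,9,110],"roll": 0},{"translation": [-6,9,160],"roll": 0},{"translation": [-6,9,195],"roll": 0},{"translation": [-6,9,205],"roll": 0}]'

```text
clock: 2.62
eef_pos: [0.5008, -0.1172, 0.0323]
eef_rot: [-0.11, 0.994, 0.001, -0.002]
wrist_force: [-0.0, -0.3, 0.6]
finger_gap: 0.0211
grip_force: 0.0
```

Run:
```python
from h import *
c=cam("wrist"); s=cam("side"); o=r.observe()
print(o["eef_pos"],o["finger_gap"],o["wrist_force"])
im=np.hstack([c[0]["img"],cv2.resize(s[0]["img"][200:320,230:422],(640,400))]); im=cv2.resize(im,(800,250)); 
cv2.imwrite("pics/w2.png",np.vstack([cv2.resize(c[0]["img"][:,:],(560,350)),cv2.resize(s[0]["img"][210:310,240:400],(560,250+0))[:250]]))
for col in("blue","orange"):
    for st,ce,m in blobs(c[0]["img"],col,150):
        print(col,st,ce.round(1),ray(*c,ce,.031).round(4))
for nm,z in(("big",(.627,-.094,.022)),("small",(.640,-.183,.022))): print(nm,proj(*c,z))
```

```text
[ 0.50267901 -0.11825376  0.03402022] 0.021488390819455087 [-0.58215349  0.01761623  0.30288626]
blue [ 316   81   69   73 3728] [349.8 116.9] [ 0.4252 -0.1186  0.031 ]
blue [ 287  295   61   52 2321] [317. 321.] [ 0.5389 -0.1084  0.031 ]
orange [138 307  38  27 454] [153. 317.] [ 0.5566 -0.2007  0.031 ]
big [309.50526355 417.21940792]
small [179.71038739 410.41894147]
```

View pics/w2.png

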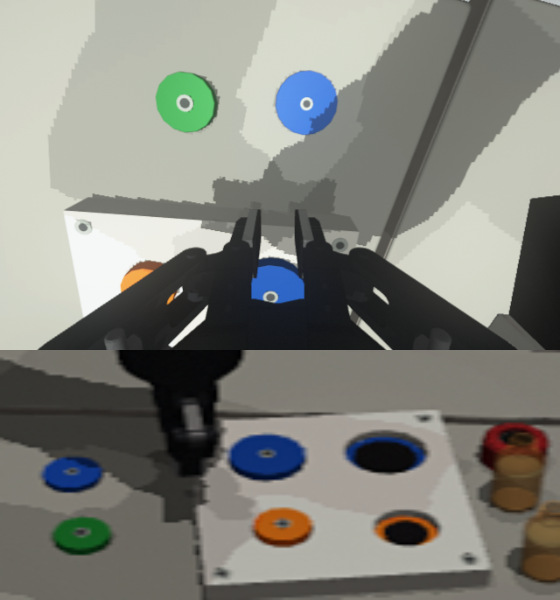

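The fingers are 21 mm apart, behind the blue disc, with the tips just above the plate. The blue screw is at wrist pixel (309,339), and the well rims in the side view are near (350.4,251.4) and (356,280.8).

Run:
```python
from h import *
c=cam("wrist"); s=cam("side"); o=r.observe(); print(o["eef_pos"])
print("screw w",ray(*c,(309,339),.031),"screw s",ray(*s,(316.3,251.2),.031),"orange s",ray(*s,(320.6,279.6),.031))
print("bigw",ray(*s,(350.4,251.4),.022),"small",ray(*s,(356,280.8),.022))
```

```text
[ 0.50468307 -0.1193613   0.03579758]
screw w [ 0.55609827 -0.11101433  0.031     ] screw s [ 0.55134084 -0.11014537  0.031     ] orange s [ 0.56434244 -0.19251812  0.031     ]
bigw [ 0.62850594 -0.09879084  0.022     ] small [ 0.64003956 -0.18497419  0.022     ]
```

```bash
cat > ov.py <<'E'
from h import *
import sys
x,y,yaw=map(float,sys.argv[1:4])
s=cam("side"); k=cam("scene"); w=r.snapshot("wrist")
T=np.eye(4);T[:3,:3]=[[-.977,-.214,-.001],[-.214,.977,.001],[.001,.001,-1]];T[:3,3]=[.4999,-.1309,.2386];T=T@np.array(w["hand_eye"])
W=(dict(w,img=cv2.imread("pics/w1.png")),T[:3,:3],T[:3,3])
Rz=R.from_euler("z",yaw,degrees=True).as_matrix()
out=[]
for c,(x0,y0,x1,y1) in((W,(210,160,390,295)),(s,(285,225,405,315)),(k,(315,195,435,285))):
    f=4; im=cv2.resize(c[0]["img"][y0:y1,x0:x1],None,fx=f,fy=f,interpolation=cv2.INTER_CUBIC)
    def dr(pts):
        p=np.array([proj(*c,Rz@q+[x,y,0]) for q in pts]); p=((p-[x0,y0]+.5)*f).round().astype(np.int32); cv2.polylines(im,[p],True,(0,255,0),1)
    dr([np.array([a,b,.022]) for a,b in((-.085,-.095),(-.085,.095),(.085,.095),(.085,-.095))])
    t=np.linspace(0,6.28,60)
    for cy,rr in((.045,.027),(-.045,.02)): dr([np.array([.042+rr*np.cos(a),cy+rr*np.sin(a),.022]) for a in t])
    out.append(cv2.resize(im,(400,300)))
cv2.imwrite(sys.argv[4],np.vstack([np.hstack(out[:2]),np.hstack([out[2],out[2]*0])]))
E
python3 ov.py .592 -.1446 7.9 pics/ov1.png
```

```text
(no output)
```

View pics/ov1.png

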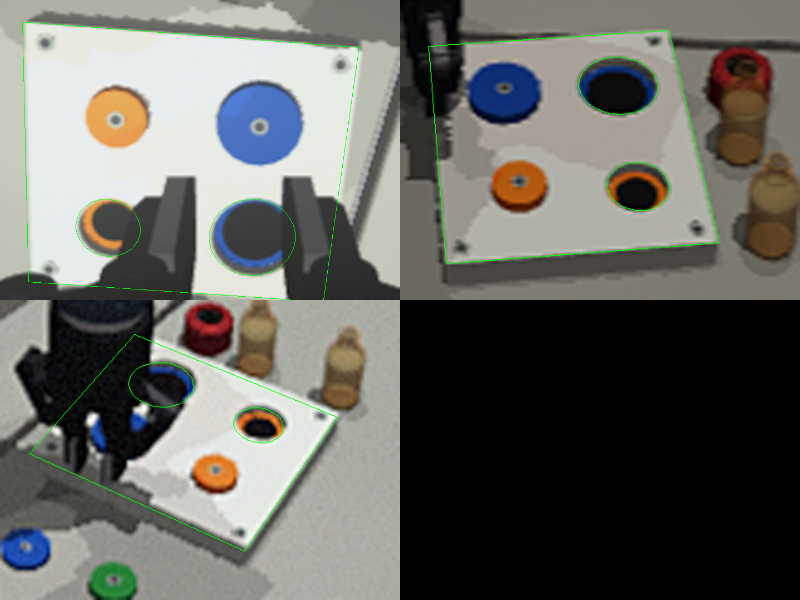

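The nest pose (0.592, -0.1446, 7.9°) fits all three views closely. Now I'll push the blue disc.

play_rows --plan '[{"translation": [-2,-1.5,3],"roll": 0},{"translation": [-6,-1.5,3],"roll": 0},{"translation": [-11,-1.5,3],"roll": 0},{"translation": [-16,-1.5,3],"roll": 0},{"translation": [-20,-1.5,3],"roll": 0}]'

```text
clock: 3.6
eef_pos: [0.5238, -0.1165, 0.0312]
eef_rot: [-0.109, 0.994, 0.0, -0.0]
wrist_force: [-0.2, 0.4, 0.5]
finger_gap: 0.0214
grip_force: 0.3
```

play_rows --plan '[{"translation": [-5,0,0],"roll": 0},{"translation": [-10,0,0],"roll": 0},{"translation": [-15,0,0],"roll": 0},{"translation": [-20,0,0],"roll": 0},{"translation": [-20,0,0],"roll": 0}]'

```text
clock: 4.22
eef_pos: [0.5437, -0.1122, 0.0313]
eef_rot: [-0.11, 0.994, -0.0, 0.0]
wrist_force: [-0.2, 1.3, 0.5]
finger_gap: 0.0214
grip_force: 0.0
```

```bash
python3 ov.py .592 -.1446 7.9 pics/ov2.png; python3 -c "
from h import *
o=r.observe();print(o['eef_pos'],o['wrist_force'])
s=cam('side')
for st,ce,m in blobs(s[0]['img'],'blue',40):
    if 230<ce[1]<300: print(st,ce,ray(*s,ce,.0285))"
```

```text
[ 0.54300859 -0.11220413  0.03127055] [-0.0720684  -0.29309642 -0.24169743]
[318 242  20  16 209] [328.22009569 250.40191388] [ 0.57803492 -0.10410432  0.0285    ]
[339 245  22  13  71] [349.52112676 248.84507042] [ 0.62623168 -0.09712274  0.0285    ]
[252 253  17  12 155] [260.14193548 258.56129032] [ 0.42795801 -0.13559788  0.0285    ]
```

View pics/ov2.png

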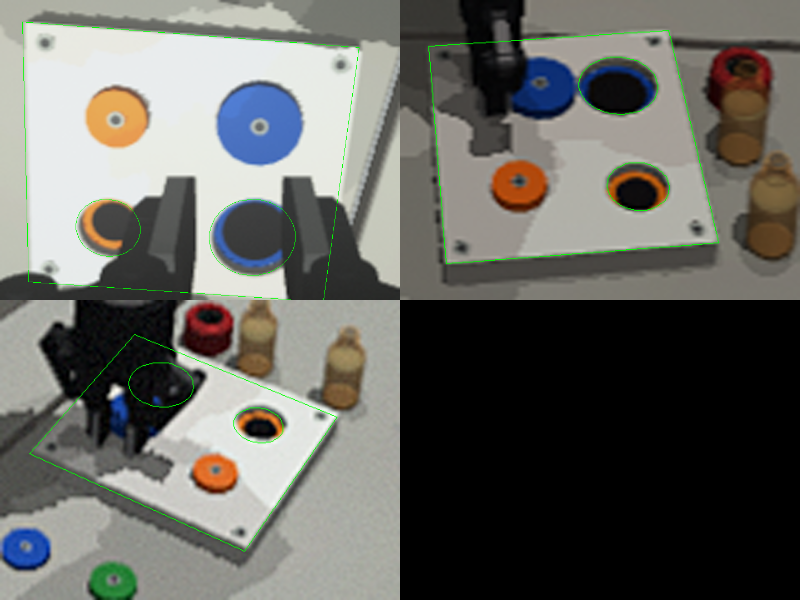

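The side view shows the blue disc cradled and moving straight: screw near (327,250), about 51 mm short of the well.

play_rows --plan '[{"translation": [-5,0,0],"roll": 0},{"translation": [-11,0,0],"roll": 0},{"translation": [-17,0,0],"roll": 0},{"translation": [-23,0,0],"roll": 0},{"translation": [-28,0,0],"roll": 0}]'

```text
clock: 5.05
eef_pos: [0.5708, -0.106, 0.0312]
eef_rot: [-0.109, 0.994, 0.0, 0.0]
wrist_force: [-0.6, 0.1, -0.1]
finger_gap: 0.0213
grip_force: 0.2
```

play_rows --plan '[{"translation": [-5,0,0],"roll": 0},{"translation": [-10,-0.5,0],"roll": 0},{"translation": [-15,-0.5,0],"roll": 0},{"translation": [-20,-0.5,0],"roll": 0},{"translation": [-23,-0.5,0],"roll": 0}]'

```text
clock: 5.68
eef_pos: [0.5934, -0.1015, 0.0313]
eef_rot: [-0.109, 0.994, 0.0, 0.0]
wrist_force: [-0.6, -0.8, 0.3]
finger_gap: 0.021
grip_force: 0.1
```

```bash
python3 ov.py .592 -.1446 7.9 pics/ov3.png; python3 -c "
from h import *
o=r.observe();print(o['eef_pos'],o['wrist_force'])"
```

```text
[ 0.5931549  -0.10158603  0.03127616] [-0.67244003  0.07909675  0.0141757 ]
```

View pics/ov3.png

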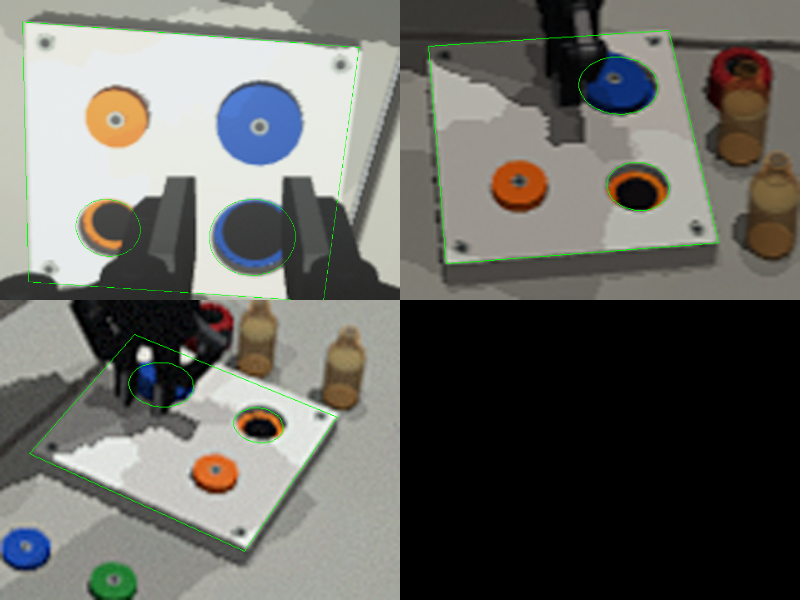

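In the side view the blue screw is at (614,78) against a well centre of (618,86). The disc is over the well but not yet home, so I'll nudge it a few mm further.

play_rows --plan '[{"translation": [-1,0,0],"roll": 0},{"translation": [-2,0,0],"roll": 0},{"translation": [-3,0,0],"roll": 0},{"translation": [-3,0,0],"roll": 0}]'

```text
clock: 6.32
eef_pos: [0.596, -0.101, 0.0313]
eef_rot: [-0.109, 0.994, 0.0, 0.0]
wrist_force: [0.1, 0.3, 0.6]
finger_gap: 0.0218
grip_force: 0.0
```

```bash
cat > sc.py <<'E'
from h import *
import sys
X=np.array(eval(sys.argv[1])); s=cam("side"); p=proj(*s,X)
x,y=p.astype(int); g=s["img"][y-12:y+13,x-15:x+16].astype(float)
sat=g.max(2)-g.min(2)
h=cv2.cvtColor(s["img"],cv2.COLOR_BGR2HSV)[y-6:y+7,x-6:x+7]; sa=h[...,1].astype(float)
print("expected flush",p.round(1),"raised",proj(*s,X+[0,0,.009]).round(1))
w=np.clip(120-sa,0,None); yy,xx=np.mgrid[y-6:y+7,x-6:x+7]
print("low-sat centroid",(w*xx).sum()/w.sum(),(w*yy).sum()/w.sum(),w.sum()); print(sa.astype(int))
E
python3 sc.py "(.6274,-.0942,.022)"; python3 -c "
from h import *
o=r.observe();print(o['eef_pos'],o['wrist_force'])"
```

```text
[ 0.59594023 -0.10099164  0.03131433] [ 0.10167897 -0.19821982 -0.27003503]Traceback (most recent call last):
  File "sc.py", line 4, in <module>
    x,y=p.astype(int); g=s["img"][y-12:y+13,x-15:x+16].astype(float)
                         ~^^^^^^^
TypeError: tuple indices must be integers or slices, not str
```

```bash
sed -i 's/s\["img"\]/s[0]["img"]/g' sc.py; python3 sc.py "(.6274,-.0942,.022)"
```

```text
expected flush [349.9 249.9] raised [350.1 247.2]
low-sat centroid 346.6969854469854 246.4168399168399 1924.0
[[ 16   0  51 213 225 225 229 231 226 219 200 115  10]
 [ 18   0   0 255 224 226 227 233 229 235 235 231 218]
 [ 73  43 153 202 226 225 225 227 227 227 224 227 231]
 [ 43  43 255 221 224 227 223 225 227 221 225 224 225]
 [ 36 170 128 229 232 232 233 231 231 227 227 223 227]
 [128 255 219 230 168 118  88  96 200 229 225 227 223]
 [219 227 226 205  82  23  18  29  66 234 225 225 223]
 [241 226 226 232  74  32  38  34  50 197 227 227 223]
 [236 227 223 229 209 157 122 120 190 227 227 227 223]
 [229 224 224 225 229 229 223 225 227 227 225 224 223]
 [229 228 223 223 229 225 227 225 225 223 224 225 223]
 [229 226 228 220 226 226 223 225 227 225 225 223 227]
 [227 224 229 223 226 221 223 227 225 225 225 221 223]]
```

The blue screw is now at (349,249.5), against (349.9,249.9) expected when flush, so the disc has dropped in. Next I'll lift and go behind the orange disc.

play_rows --plan '[{"translation": [0,0,-20],"roll": 0},{"translation": [10,-5,-60],"roll": 0},{"translation": [50,-40,-60],"roll": 0.06},{"translation": [89,-77,-60],"roll": 0.113},{"translation": [89,-77,-60],"roll": 0.113}]'

```text
clock: 7.05
eef_pos: [0.5239, -0.198, 0.0915]
eef_rot: [-0.051, 0.999, -0.0, -0.0]
wrist_force: [-0.7, -0.5, 0.6]
finger_gap: 0.0213
grip_force: 0.0
```

Run:
```python
from h import *
c=cam("wrist"); s=cam("side"); o=r.observe(); print(o["eef_pos"],R.from_quat(o["eef_rot"]).as_matrix()[:2,0])
cv2.imwrite("pics/w4.png",np.hstack([cv2.resize(c[0]["img"],(400,250)),cv2.resize(s[0]["img"][225:315,285:405],(400,250))]))
for n,C in(("w",c),("s",s)):
  for st,ce,m in blobs(C[0]["img"],"orange",100): print(n,st,ce,ray(*C,ce,.030))
```

```text
[ 0.52561756 -0.19567574  0.091374  ] [-0.9944664  -0.10505404]
w [ 298  246   40   44 1286] [318.281493   267.77449456] [ 0.56431089 -0.19285782  0.03      ]
w [299 325  17  21 115] [304.0173913 337.0173913] [ 0.63199219 -0.19802869  0.03      ]
w [328 325  12  20 106] [334.91509434 336.14150943] [ 0.62839336 -0.17204602  0.03      ]
s [313 273  16  13 154] [320.44155844 279.37012987] [ 0.56395187 -0.19104534  0.03      ]
```

View pics/w4.png

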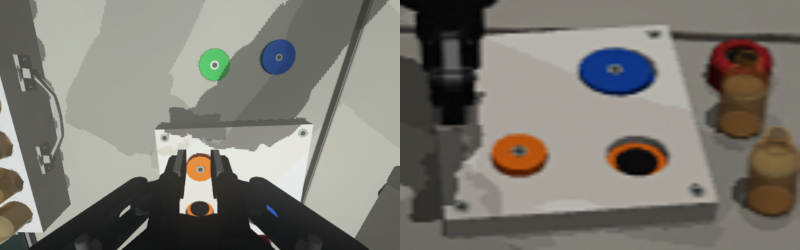

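The side view shows the blue disc lying flush in its well at (616,70). The orange disc is centred between the fingers, on line with its well.

play_rows --plan '[{"translation": [0,-1,25],"roll": 0},{"translation": [0,-1,48],"roll": 0},{"translation": [0,-1,60],"roll": 0},{"translation": [-4,-1,60],"roll": 0},{"translation": [-9,-1,60],"roll": 0}]'

```text
clock: 7.78
eef_pos: [0.5357, -0.1951, 0.0315]
eef_rot: [-0.054, 0.999, -0.0, 0.0]
wrist_force: [0.2, 0.6, 0.7]
finger_gap: 0.0213
grip_force: 0.0
```

play_rows --plan '[{"translation": [-4,0,0],"roll": 0},{"translation": [-9,0,0],"roll": 0},{"translation": [-14,0,0],"roll": 0},{"translation": [-19,0,0],"roll": 0},{"translation": [-24,0,0],"roll": 0}]'

```text
clock: 8.4
eef_pos: [0.5589, -0.193, 0.0313]
eef_rot: [-0.053, 0.999, 0.0, -0.0]
wrist_force: [-1.1, 0.0, 1.4]
finger_gap: 0.0214
grip_force: 0.3
```

play_rows --plan '[{"translation": [-5,0,0],"roll": 0},{"translation": [-10,0,0],"roll": 0},{"translation": [-15,0,0],"roll": 0},{"translation": [-20,0,0],"roll": 0},{"translation": [-25,0,0],"roll": 0}]'

```text
clock: 9.02
eef_pos: [0.5838, -0.1903, 0.0313]
eef_rot: [-0.053, 0.999, 0.0, 0.0]
wrist_force: [-1.5, 1.6, -0.1]
finger_gap: 0.0211
grip_force: 0.3
```

play_rows --plan '[{"translation": [-5,0,0],"roll": 0},{"translation": [-10,0,0],"roll": 0},{"translation": [-15,0,0],"roll": 0},{"translation": [-20,0.5,0],"roll": 0},{"translation": [-25,0.5,0],"roll": 0}]'

```text
clock: 9.65
eef_pos: [0.6086, -0.1871, 0.0313]
eef_rot: [-0.053, 0.999, 0.0, -0.0]
wrist_force: [-0.9, -0.4, 0.5]
finger_gap: 0.0213
grip_force: 0.4
```

```bash
python3 sc.py "(.6397,-.1834,.022)"
```

```text
expected flush [355.8 280.2] raised [356.  277.5]
low-sat centroid 354.22591055786074 276.9336099585062 2169.0
[[ 70 153 229 236 232 236 236 238 240 199  80   8  17]
 [128 219 243 239 242 239 234 231 236 239 212 104   9]
 [ 85  12   9   7  61 185 236 233 233 236 225 162  19]
 [ 85  16  16  36  32 107 226 234 231 236 232 203   5]
 [ 46  14  18  26  29  89 224 234 234 233 234 234 217]
 [236 218 151  97 159 217 234 233 233 230 233 234 235]
 [237 237 236 235 235 236 233 233 231 233 235 230 231]
 [238 236 238 236 236 234 233 232 233 232 232 213 184]
 [236 238 235 235 237 234 232 233 235 235 231 181 104]
 [236 237 236 236 235 237 235 228 232 240 223  51 255]
 [245 234 229 229 229 230 240 235 240 233 162 149 121]
 [255 252 241 246 238 233 239 240 236 202  85 185 199]
 [ 94 221 255 255 244 249 238 227 255 153 213 180 251]]
```

The orange screw is at (351.5,277), still raised and about 8 mm short.

play_rows --plan '[{"translation": [-3,0,0],"roll": 0},{"translation": [-5.5,0,0],"roll": 0},{"translation": [-7,0,0],"roll": 0},{"translation": [-8.5,0,0],"roll": 0},{"translation": [-8.5,0,0],"roll": 0}]'

```text
clock: 10.32
eef_pos: [0.6169, -0.1862, 0.0313]
eef_rot: [-0.053, 0.999, 0.0, 0.0]
wrist_force: [-0.0, 0.3, -0.3]
finger_gap: 0.0217
grip_force: 0.0
```

```bash
python3 sc.py "(.6397,-.1834,.022)"
```

```text
expected flush [355.8 280.2] raised [356.  277.5]
low-sat centroid 352.5606095589933 277.7764950357885 4331.0
[[  9   0  10  15  77 128 140 168 135  50   4  13  17]
 [ 15   0  17  43  85 255 228 235 235 227 180  52   3]
 [ 14  18  23  36 255 159 229 234 237 237 236 228 170]
 [ 57  57  43  73 255 234 238 235 236 234 233 235 232]
 [ 43  36  73 102 179 162 173 219 237 233 233 233 235]
 [ 43  73 146 255  21  10   6  34 142 239 234 233 234]
 [ 59  75  59 223  27  20  43  33  97 216 233 233 233]
 [ 16  88 232 241 171  11  36  40 103 239 234 233 233]
 [ 25  77 228 243 236 219 201 213 228 236 231 233 233]
 [ 41 156 228 236 236 235 237 239 236 233 233 231 233]
 [ 39 142 229 236 236 235 236 235 236 235 233 232 234]
 [ 41 168 241 238 236 236 236 236 237 234 234 237 240]
 [ 58 109 255 247 242 239 239 239 241 238 240 255 255]]
```

The orange screw is at (354.7,280), which matches the flush position. I'll lift clear and check.

play_rows --plan '[{"translation": [0,0,-20],"roll": 0},{"translation": [0,0,-70],"roll": 0},{"translation": [40,0,-130],"roll": 0},{"translation": [90,0,-190],"roll": 0},{"translation": [130,0,-200],"roll": 0}]'

```text
clock: 11.0
eef_pos: [0.4886, -0.2008, 0.2339]
eef_rot: [-0.054, 0.999, -0.001, 0.002]
wrist_force: [0.0, -0.7, -0.2]
finger_gap: 0.0212
grip_force: 0.0
```

Run:
```python
from h import *
c=cam("wrist"); s=cam("side"); k=cam("scene")
cv2.imwrite("pics/w5.png",np.vstack([np.hstack([cv2.resize(s[0]["img"][225:315,285:405],(400,300)),cv2.resize(k[0]["img"][195:285,315:435],(400,300))]),np.hstack([cv2.resize(c[0]["img"],(400,300)),cv2.resize(c[0]["img"][150:330,210:450],(400,300))])]))
```

```text
(no output)
```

View pics/w5.png

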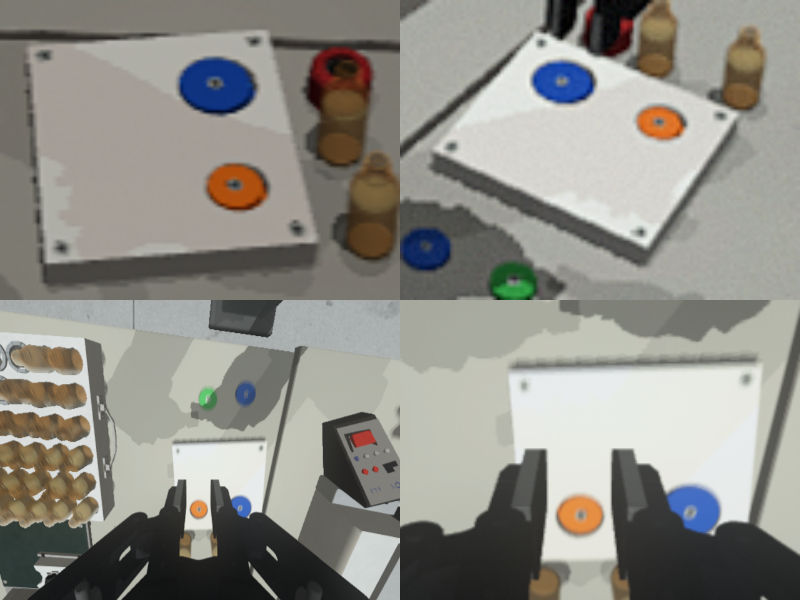

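Both discs lie flush in their own wells, blue at (217,85) and orange at (237,186) in the side crop. The bottles, chuck and the look-alikes in view look undisturbed.

```bash
python3 -c "
from workcell import r
print(r.sign_off())"
```

```text
the job is handed in; nothing more can be done
None
```

Both discs were pushed into their own wells and lie flush with the plate, and the job was handed in at about 11 s of the 54 s allowed, with the arm clear of everything.

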